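# Put the ring gauge's tray away and shut its cabinet

### The arm

A 6-joint arm with a two-finger parallel gripper is mounted at the origin on a cart in front of the work surface, level with it; the furniture and walls round the work are solid. World frame = base frame: x ahead of the robot, y to its left, z up, the work surface at z = 0. Lengths are in m, angles in rad, forces in N, time in s.
With the tool pointing down it reaches from about 0.325 to 0.9 m from the base axis. Payload 6.1 kg.
Tool frame: the origin (TCP) lies midway between the tips of the shut fingers; the grasp point (between the pads) lies 19 mm behind it; z points along the fingers, y is the line along which they close (so a half turn about z gives the same grasp; the last joint's range is limited). The gripper opens to 85 mm and grips with 20 to 120 N. Pads are 22 mm wide; open, the fingers measure 114 mm over their backs; the gripper's body (76 mm by 85 mm) begins 54 mm behind the grasp point. The pads swing forward as they close: fully open they stand 13 mm farther back than shut.
Start: joints at [-1.238, 0.22, 1.526, -0, 1.395, -0.126], TCP at [0.277, -0.56, 0.231] pointing down, gripper open.
Joint ranges: [-2.98, 2.98], [-0.91, 2.08], [0.09, 2.57], [-1.24, 4.39], [0.2, 2.65], [-2.68, 2.68]. Speed limits (rad/s): [2.57, 2.57, 3.01, 3.14, 3.14, 3.14].

### API

Orientations are given as a unit quaternion [w, x, y, z].
In Python, from station import * gives the robot as it stands. The module is installed in compiled form; this text tells all that it offers.
- The arm moves only by the tool servo_tool, never from a script. Its argument "commands" is a list of rows, each a list of 4 numbers: the shift along the tool's x, y, z in mm, then the turn about the tool's z in rad. In form: [[x, y, z, turn], ...]. A call has 1 to 10 rows; each row shifts and turns the commanded pose from where the row before left it, along the tool's axes as they then stand; what a row does not reach is not made up. A row lasts 1/12 s, in which the tool goes at most 41.7 mm and 7.16 degrees, less where a joint would pass 70% of its speed; a pose out of reach is approached as far as the arm can. A call is refused whole if a number of a shift passes 41.7 or a number of a turn 0.125, either way. A call with a gripper value outside its range is refused whole. "fingers" is the opening, from -1 (shut) to 1 (fully open), set as the call begins (left out, the last holds). The fingers move at their own pace and stop on an object; "grip_force" is the grip in N (left out, the last holds). Time passes only in rows, so rows that do not move let the fingers close. It gives the time, the measured TCP pose, the force, the opening and the grip force at its end, in the units of the state.
- sense(): the state, without advancing time (a new reading comes with each control period).
- get_image(name): name is "side" or "top" or "wrist"; returns the picture (420x560x3 uint8, red, green, blue); there is no depth.
- camera_params(name): a dict with "K" (3x3 intrinsics, pixels), "xyz" and "rotation" of the camera in the world. Camera axes: x right, y down, z forward; pixel columns grow to the right and rows downward; lengths in m; the calibration is good to about 2 mm. A picture is of the moment at which its call begins: read the wrist's pose just before it. camera_params takes no time and is no camera call; for the wrist camera it gives the pose at the moment of the call.
- job_done(): hands the job in; it is judged then, once.
The state is a dict: "time_s": time; "joint_positions": joint angles; "qvel": joint speeds; "joint_efforts": joint torques, N m; "tcp_pos": TCP position; "tool_rot": TCP orientation; "wrist_force": force on the tool from outside, world axes, zero at the start; "torque": the same for the moment, N m; "grip_width": opening from 0.0 (shut) to 1.0 (fully open); "grip_force": force on a finger pad.
Only numpy, scipy, OpenCV 4.12 (cv2) and the standard library are available. Lean on these libraries where they do the work, as an engineer would, in place of code of your own. Each camera call takes 0.05 s, during which the arm holds its last target. There are 200 camera calls.

### The job

Two small cabinets stand open with their trays out. For the one whose tray carries the ring gauge, push the tray fully home with your fingertips, then swing that cabinet's door fully shut. Grasp or lift nothing, do not touch the ring gauge, and leave the V-block's cabinet and everything else on the worktop as they are.

Things in the scene. Friction and masses are not known exactly. Their poses are not given: they have to be found in the camera images.
- ring_cabinet: the cabinet whose tray carries the ring gauge: grey sheet-metal cabinet with a clear roof pane, 140 deep (x) x 170 wide (y) x 62 high, fixed. Origin: centre of its underside on the worktop; its open front faces its own -x, 70 mm in front of the origin; a 5 mm high floor sill sticks out 15 mm more. Same make as the other cabinet
- ring_tray: tray with the ring gauge: loose aluminium, 136 (x) x 155 (y), slides along the cabinet's x with 1.5 mm play each side; takes 1 to 3 N, no catch. Origin: centre of underside. Front wall 44 high, 6 thick, outer face 71 mm before the origin. Starts 30 to 55 mm out. Home: its back rests on the cabinet's rear wall, origin above the cabinet's, front wall flush (1 mm proud) with the cabinet's front
- ring_tray_front (a point): tray with the ring gauge: centre of the outer face of the tray's front wall, 30 mm above the worktop (25 mm above the tray's underside); -x is the outward normal
- ring_door (a joint): cabinet of the ring gauge: glazed door, 158 long x 46 high x 8 thick, from 10 to 56 mm above the worktop, upright hinge at the cabinet's left front edge (seen from the robot). 0 = shut, grows as it opens toward the robot, rad (1.57 = square to the front); starts 1.62 to 1.85. Stays where left, takes under 1 N at 100 mm from the hinge, no catch
- ring_door_mid (a point): door of the ring gauge's cabinet: point on the door's outer face, 100 mm from the hinge, at half its height (33 mm up). Site axes: -x is the outward normal (the side to push on to shut it), -y points from the hinge to the free edge
- ring_hinge (a point): hinge axis of the ring gauge's cabinet door, at half the door's height: 79 mm in front of and 82 mm to the left (+y) of the cabinet's origin; it is in the middle of the door's thickness
- ring_gauge: plain steel ring gauge, flat round ring 69 across and 20 high, loose in a square 10 mm deep nest with 2 mm play in the black pad of its tray. Origin: centre of its underside, 9 mm above the worktop
- vblock_cabinet: the cabinet whose tray carries the V-block, to be left alone: grey sheet-metal cabinet with a clear roof pane, 140 deep (x) x 170 wide (y) x 62 high, fixed. Origin: centre of its underside on the worktop; its open front faces its own -x, 70 mm in front of the origin; a 5 mm high floor sill sticks out 15 mm more. Same make as the other cabinet
- vblock_tray: the tray with the V-block, to be left as it is; same make and size as the other tray
- vblock_door_mid (a point): door of the V-block's cabinet, to be left open as it is: point on the door's outer face, 100 mm from the hinge, at half its height (33 mm up). Site axes: -x is the outward normal (the side to push on to shut it), -y points from the hinge to the free edge
- v_block: plain steel V-block, 52x62x36, loose in a nest in its tray. Origin: centre of its underside
- dial_gauge: loose round dial gauge lying at the left, 96x58x24 mm; a bystander to be left where it is. Origin: centre of its underside
- shaft_b: loose small stepped steel shaft standing on end between the cabinets, 30 across, 41 high mm; a bystander to be left where it is. Origin: centre of its underside
- air_blower: loose black rubber blower standing behind the cabinets, 59 across, 124 high mm; a bystander to be left where it is. Origin: centre of its underside
- cleaner_bottle: loose small white bottle standing behind the cabinets, 51 across, 137 high mm; a bystander to be left where it is. Origin: centre of its underside
- micrometer: loose micrometer lying at the left near the front edge, 43x125x18 mm; a bystander to be left where it is. Origin: centre of its underside
Not all that is in view belongs to the job. Of the things that look like the ring_gauge, the largest one is meant.

How it is judged:
On the way, in this order (a step that is already met when the one before it is completed fails the run):
1. the tray with the ring gauge is fully home while its door is still open (x of ring_tray in the frame of ring_cabinet above -0.005 m and z of ring_tray in the frame of ring_cabinet below 0.01 m and value of joint ring_door above 0.5 rad), for 0.1 s.
2. the door of that cabinet is shut (value of joint ring_door below 0.05 rad), for 0.2 s.
At the end, for the whole second after the job is handed in: The ring gauge's tray is within 5 mm of fully home and flat on the cabinet floor, that cabinet's door is shut to within 0.05 rad, the ring gauge still lies in its nest, all at rest (x of ring_tray in the frame of ring_cabinet above -0.005 m and z of ring_tray in the frame of ring_cabinet below 0.01 m and value of joint ring_door below 0.05 rad and horizontal distance between ring_gauge and ring_tray below 0.014 m and z of ring_gauge in the frame of ring_tray below 0.009 m and linear speed of each of ring_tray, ring_gauge below 0.01 m/s); the robot touches nothing.
It fails at once if the ring gauge is lifted or comes out of its nest (height (world z) of ring_gauge above 0.02 m or z of ring_gauge in the frame of ring_tray above 0.013 m).
It fails at once if the fingers touch the ring gauge (contact force between the fingers and ring_gauge above 0.5 N).
It fails at once if the tray is lifted or tipped (height (world z) of ring_tray above 0.016 m or angle between ring_tray's own z axis and vertical above 0.12 rad).
It fails at once if the V-block's cabinet is disturbed: its tray or V-block moves over 10 mm, or its door over 20 mm (distance of any of vblock_tray, v_block from where it was at the start of the episode above 0.01 m or distance of vblock_door_mid from where it was at the start of the episode above 0.02 m).
It fails at once if a bystander (dial gauge, small shaft, blower, bottle, micrometer) is moved over 20 mm (distance of any of dial_gauge, shaft_b, air_blower, cleaner_bottle, micrometer from where it was at the start of the episode above 0.02 m).
It also fails if it takes over 54 s, if anything falls off the work surface, if the arm or the gripper's body presses on something with over 40 N, if the wrist force passes 120 N, or if a joint passes its speed limit or range.

## Working session

There is one attempt and no reset: what is moved stays moved. The work goes in short steps, Python scripts to look and compute and a tool call to move; the robot and the scene stay as the last step left them, time stands still between calls to the robot, and variables do not carry over. Pictures are saved under pics/ and viewed, at most 12 in all, crops included, and the job is handed in when it is done.

Besides the shell and the picture viewer there is one more tool, called after ">>>" as a command line: name --pt "numbers of a row" for each row, then --argument value for the rest. servo_tool: Moves the arm, as the interface text tells. Its arguments: {"type":"object","properties":{"commands":{"type":"array","items":{"type":"array","items":{"type":"number"}}},"fingers":{"type":"number"},"grip_force":{"type":"number"}},"required":["commands"]}

```bash
mkdir -p pics
python3 - <<'E'
from station import *
import cv2,numpy as np
s=sense();print(s['time_s'],s['tcp_pos'],s['tool_rot'])
for n in("top","side"):
    p=camera_params(n);print(n,p)
    cv2.imwrite(f'pics/{n}0.png',cv2.resize(get_image(n)[:,:,::-1],(784,588),interpolation=cv2.INTER_CUBIC))
E
```

```text
0.0 [ 0.27656867 -0.55976917  0.23018473] [-9.92861267e-04  9.73802574e-01  2.27392937e-01 -1.18765901e-04]
top {'K': array([[472.21175971,   0.        , 284.20272968],
       [  0.        , 472.21175971, 220.15082011],
       [  0.        ,   0.        ,   1.        ]]), 'xyz': array([ 0.48476638, -0.0651758 ,  1.32340766]), 'rotation': array([-0.02926   ,  0.71576442, -0.69730783,  0.02422668])}
side {'K': array([[536.55323049,   0.        , 273.54099582],
       [  0.        , 536.55323049, 208.15920218],
       [  0.        ,   0.        ,   1.        ]]), 'xyz': array([-0.50109709,  0.38799589,  1.09301529]), 'rotation': array([ 0.23187716, -0.49385567,  0.76619388, -0.33953865])}
```

View pics/top0.png

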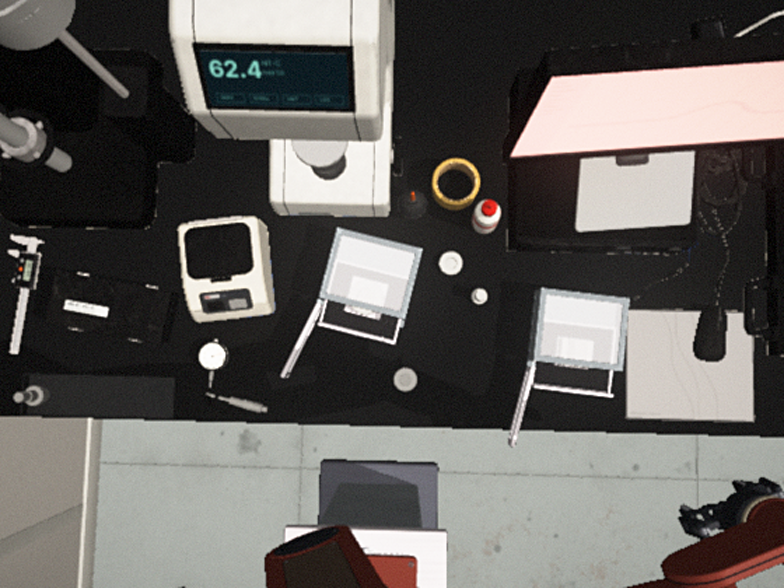

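View pics/side0.png

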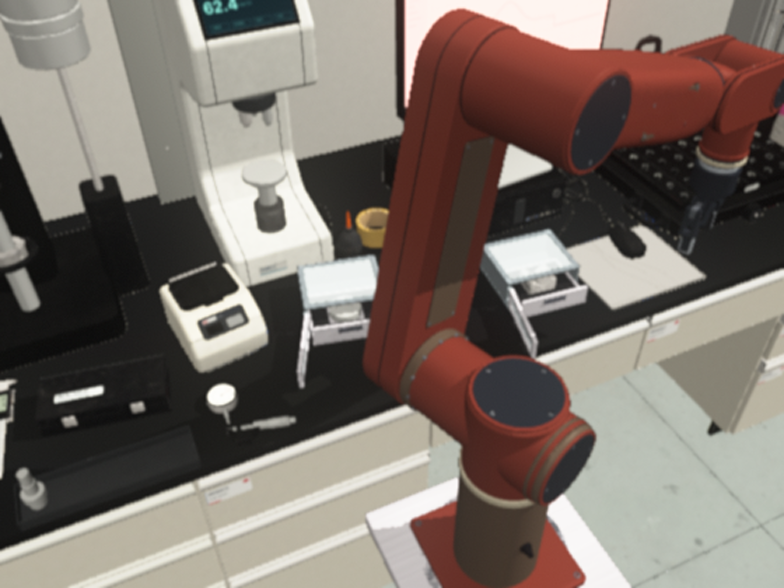

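The top view shows the cabinets at about (370,275) and (580,330), both with doors open at the left. Ring look-alikes are the yellow ring (456,183), the disc (405,380), and the small white rounds (451,263) and (480,296). I can't yet tell what either tray holds, so I'm making one close crop.

Run:
```python
from station import *
import cv2,numpy as np
t=get_image("top")[:,:,::-1];s=get_image("side")[:,:,::-1]
f=lambda im,x0,y0,w,h:cv2.resize(cv2.convertScaleAbs(im[y0:y0+h,x0:x0+w],alpha=.8),(400,300),interpolation=cv2.INTER_CUBIC)
cv2.imwrite('pics/crop.png',np.vstack([np.hstack([f(t,195,155,120,90),f(t,350,200,120,90)]),np.hstack([f(s,205,175,80,60),f(s,340,165,80,60)])]))
```

```text
(no output)
```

View pics/crop.png

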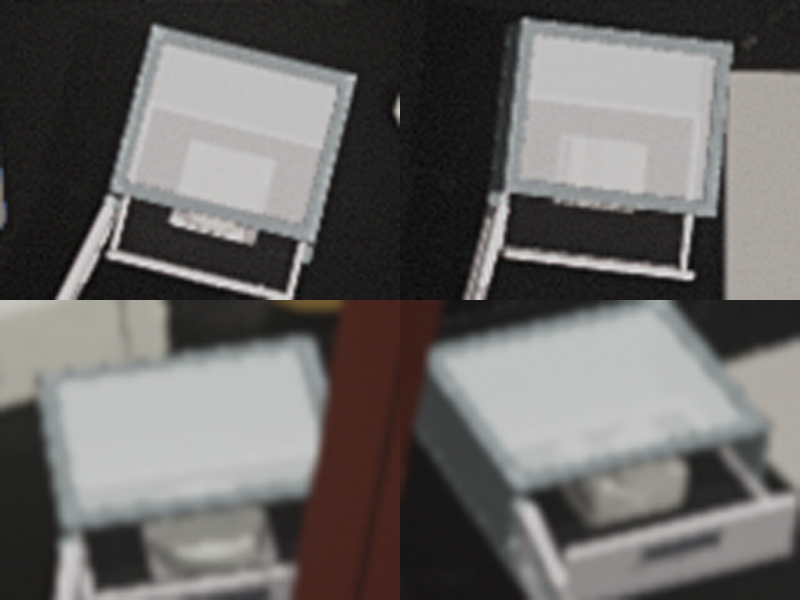

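```bash
cat > h.py <<'E'
from station import *
import cv2,numpy as np
from scipy.spatial.transform import Rotation as R
def rot(q): return R.from_quat(np.r_[q[1:],q[0]]).as_matrix()
def ray(p,u,v):
    return p['xyz'],rot(p['rotation'])@np.linalg.solve(p['K'],[u,v,1])
def onz(p,u,v,z):
    o,d=ray(p,u,v);return o+d*(z-o[2])/d[2]
def proj(p,X):
    c=p['K']@(rot(p['rotation']).T@(np.array(X)-p['xyz']));return c[:2]/c[2]
E
python3 - <<'E'
from h import *
p=camera_params("top")
f=560/784
for n,pts in dict(L=[(338,230),(423,248),(406,318),(320,299),(396,342),(322,327),(285,376)],R=[(541,290),(629,297),(625,370),(533,361),(612,396),(535,387),(513,444)]).items():
    for u,v in pts: print(n,u,v,onz(p,u*f,v*f,.05).round(3))
w=camera_params("wrist");print(w['xyz'],rot(w['rotation']).round(2),w['K'][0,0])
print(rot(sense()['tool_rot']).round(3))
cv2.imwrite('pics/w0.png',get_image("wrist")[:,:,::-1])
E
```

```text
L 338 230 [0.731 0.066 0.05 ]
L 423 248 [ 0.7   -0.101  0.05 ]
L 406 318 [ 0.563 -0.071  0.05 ]
L 320 299 [0.595 0.096 0.05 ]
L 396 342 [ 0.516 -0.053  0.05 ]
L 322 327 [0.541 0.091 0.05 ]
L 285 376 [0.445 0.158 0.05 ]
R 541 290 [ 0.624 -0.33   0.05 ]
R 629 297 [ 0.614 -0.5    0.05 ]
R 625 370 [ 0.474 -0.493  0.05 ]
R 533 361 [ 0.486 -0.317  0.05 ]
R 612 396 [ 0.424 -0.468  0.05 ]
R 535 387 [ 0.437 -0.321  0.05 ]
R 513 444 [ 0.328 -0.28   0.05 ]
[ 0.35077367 -0.52417565  0.3724287 ] [[ 0.44 -0.85 -0.29]
 [-0.9  -0.42 -0.14]
 [-0.    0.32 -0.95]] 370.0565936438849
[[ 0.897  0.443 -0.   ]
 [ 0.443 -0.897  0.001]
 [ 0.    -0.001 -1.   ]]
```

View pics/w0.png

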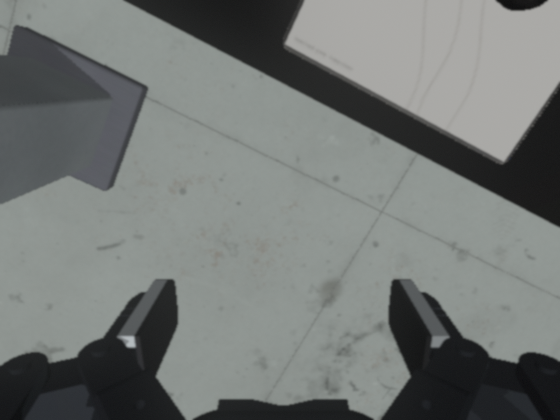

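>>> servo_tool --pt "36 -7 0 0" --pt "36 -7 0 0" --pt "36 -7 0 0" --pt "36 -7 0 0" --pt "36 -7 0 0" --pt "0 0 0 0" --pt "0 0 0 0" --fingers -1

```text
time_s: 0.83
tcp_pos: [0.4241, -0.4478, 0.2312]
tool_rot: [-0.0, 0.973, 0.229, -0.0]
wrist_force: [0.1, -0.5, -0.2]
grip_width: 0.005
grip_force: 0.0
```

Run:
```python
from h import *
cv2.imwrite('pics/w1.png',get_image("wrist")[:,:,::-1])
```

```text
(no output)
```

View pics/w1.png

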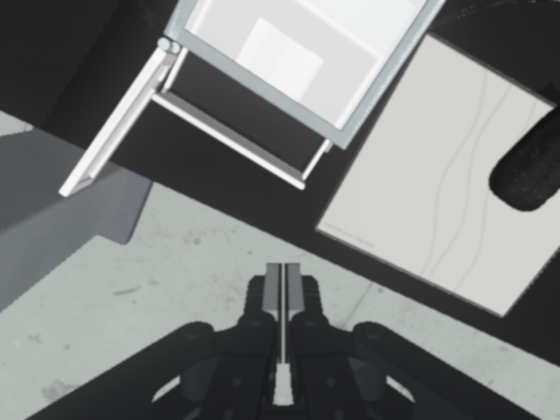

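The right item is a rectangle with a groove line at (285,60), which looks like the V-block. I'm checking the left cabinet from close up.

>>> servo_tool --pt "22 -34 0 0" --pt "22 -34 0 0" --pt "22 -34 0 0" --pt "22 -34 0 0" --pt "22 -34 0 0" --pt "22 -34 0 0" --pt "22 -34 0 0" --pt "22 -34 0 0" --pt "22 -34 0 0" --pt "22 -34 0 0"

```text
time_s: 1.72
tcp_pos: [0.469, -0.0468, 0.2315]
tool_rot: [0.0, 0.974, 0.226, 0.0]
wrist_force: [0.8, -0.4, 0.1]
grip_width: -0.004
grip_force: 0.0
```

>>> servo_tool --pt "22 -34 0 0" --pt "22 -34 0 0" --pt "0 0 0 0.11" --pt "0 0 0 0.11" --pt "0 0 0 0.11" --pt "0 0 0 0.11" --pt "0 0 0 0.11" --pt "0 0 0 0.1" --pt "0 0 0 0" --pt "0 0 0 0"

```text
time_s: 2.55
tcp_pos: [0.4787, 0.0323, 0.2313]
tool_rot: [0.0, 0.995, -0.095, -0.0]
wrist_force: [-0.3, -0.4, -0.7]
grip_width: 0.0
grip_force: 0.0
```

Run:
```python
from h import *
print(camera_params("wrist")); im=get_image("wrist"); np.save('w2.npy',im)
cv2.imwrite('pics/w2.png',im[:,:,::-1])
```

```text
{'K': array([[370.05659364,   0.        , 282.77715588],
       [  0.        , 370.05659364, 207.47666197],
       [  0.        ,   0.        ,   1.        ]]), 'xyz': array([0.55977822, 0.01639262, 0.3731382 ]), 'rotation': array([-0.10347973, -0.62866328,  0.76069242,  0.1241832 ])}
```

View pics/w2.png

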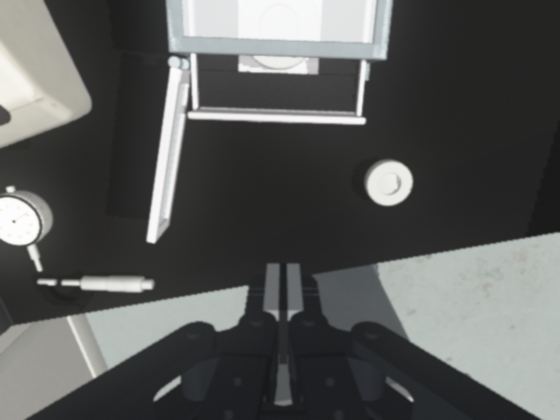

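The left tray holds a round ring with a bore at (278,20), so the left cabinet is the target. Its tray front wall runs (190,115)–(365,121), its door runs from the hinge (178,62) to the free end (152,240), and a loose round part sits at (388,183). Now the measuring.

Run:
```python
from h import *
w=camera_params("wrist");t=camera_params("top");f=560/784
for n,(u,v),z in [("wallTopL",(189,115),.049),("wallTopR",(365,121),.049),("roofL",(170,51),.062),("roofR",(387,58),.062),("hinge",(178,62),.056),("doorEndOuter",(148,240),.056),("doorEndInner",(157,241),.056)]:
    print(n,onz(w,u,v,z).round(4))
def tri(a,b):
    (o1,d1),(o2,d2)=a,b;d1=d1/np.linalg.norm(d1);d2=d2/np.linalg.norm(d2)
    s=np.linalg.lstsq(np.c_[d1,-d2],o2-o1,rcond=None)[0];p,q=o1+s[0]*d1,o2+s[1]*d2
    return ((p+q)/2).round(4),np.linalg.norm(p-q).round(4)
for n,a,b in [("disc",(388,182),(405,379)),("wallL",(189,115),(322,327)),("wallR",(365,121),(396,341)),("roofL",(170,51),(320,298)),("roofR",(387,58),(406,318)),("doorEnd",(152,240),(285,376))]:
    print(n,tri(ray(w,*a),ray(t,b[0]*f,b[1]*f)))
```

```text
wallTopL [0.5492 0.0996 0.049 ]
wallTopR [ 0.5161 -0.0472  0.049 ]
roofL [0.5992 0.0978 0.062 ]
roofR [ 0.5625 -0.0672  0.062 ]
hinge [0.5909 0.0954 0.056 ]
doorEndOuter [0.4471 0.1656 0.056 ]
doorEndInner [0.4445 0.1576 0.056 ]
disc (array([ 0.4441, -0.0723,  0.0029]), np.float64(0.0))
wallL (array([0.5451, 0.0908, 0.0718]), np.float64(0.0115))
wallR (array([ 0.5162, -0.0512,  0.036 ]), np.float64(0.0049))
roofL (array([0.5947, 0.0912, 0.0887]), np.float64(0.0022))
roofR (array([ 0.5627, -0.071 ,  0.0479]), np.float64(0.0001))
doorEnd (array([0.4469, 0.158 , 0.061 ]), np.float64(0.0042))
```

>>> servo_tool --pt "0 -6 35 0.028" --pt "0 0 35 0" --pt "0 0 35 0" --pt "0 0 35 0" --pt "0 0 35 0" --pt "0 0 33 0" --pt "0 0 0 0" --pt "0 0 0 0"

```text
time_s: 3.27
tcp_pos: [0.4779, 0.0392, 0.0219]
tool_rot: [0.0, 0.994, -0.109, -0.003]
wrist_force: [-0.5, 0.0, 0.7]
grip_width: -0.003
grip_force: 0.0
```

Run:
```python
from h import *
cv2.imwrite('pics/w3.png',get_image("wrist")[:,:,::-1]);print(sense()['tcp_pos'])
```

```text
[0.48016637 0.0390364  0.02405441]
```

View pics/w3.png

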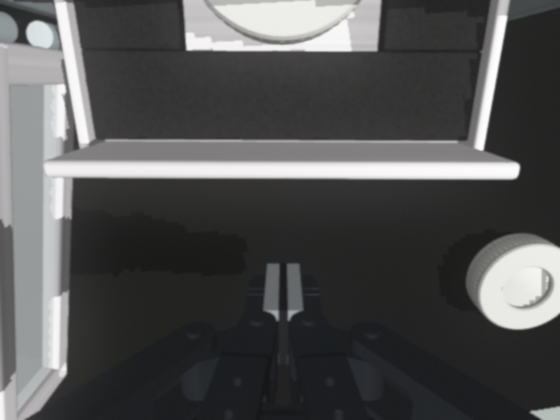

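The fingertips are centred at x≈283 on the wall, which runs x 48–518 at v≈170, and they are square to it. The ring sits in its nest at (282,15). I'm pushing now.

>>> servo_tool --pt "8 0 0 0" --pt "8 0 0 0" --pt "6 0 0 0" --pt "5 0 0 0" --pt "5 0 0 0" --pt "5 0 0 0" --pt "4 0 0 0" --pt "4 0 0 0" --pt "4 0 0 0" --pt "4 0 0 0"

```text
time_s: 4.15
tcp_pos: [0.5315, 0.0278, 0.023]
tool_rot: [-0.0, 0.994, -0.109, -0.0]
wrist_force: [-2.3, 0.4, 0.8]
grip_width: -0.0
grip_force: 0.8
```

>>> servo_tool --pt "3 0 0 0" --pt "3 0 0 0" --pt "3 0 0 0" --pt "3 0 0 0" --pt "3 0 0 0" --pt "3 0 0 0" --pt "3 0 0 0" --pt "3 0 0 0" --pt "2 0 0 0" --pt "2 0 0 0"

```text
time_s: 4.98
tcp_pos: [0.5591, 0.0217, 0.0233]
tool_rot: [0.0, 0.994, -0.109, 0.0]
wrist_force: [-1.4, 0.4, -0.1]
grip_width: -0.0
grip_force: 0.8
```

>>> servo_tool --pt "2 0 0 0" --pt "2 0 0 0" --pt "2 0 0 0" --pt "1 0 0 0" --pt "1 0 0 0" --pt "1 0 0 0" --pt "0 0 0 0"

```text
time_s: 5.57
tcp_pos: [0.568, 0.0197, 0.0234]
tool_rot: [-0.0, 0.994, -0.109, 0.0]
wrist_force: [-0.5, -0.6, -0.2]
grip_width: -0.003
grip_force: 0.3
```

>>> servo_tool --pt "1 0 0 0" --pt "1 0 0 0" --pt "1 0 0 0" --pt "1 0 0 0" --pt "0 0 0 0"

```text
time_s: 5.98
tcp_pos: [0.5683, 0.0197, 0.023]
tool_rot: [-0.0, 0.994, -0.109, -0.004]
wrist_force: [-14.3, 3.0, 12.4]
grip_width: 0.001
grip_force: 6.8
```

The tray stopped against the rear wall with 14 N. I'll back off, check it, then lift over the door to its outer side.

>>> servo_tool --pt "-5 0 0 0" --pt "-20 0 0 0" --pt "-30 0 0 0" --pt "-30 0 0 0" --pt "-30 0 -30 0" --pt "0 0 -40 0" --pt "0 0 -10 0" --pt "0 0 0 0"

```text
time_s: 6.65
tcp_pos: [0.4635, 0.0436, 0.1073]
tool_rot: [-0.0, 0.994, -0.109, 0.005]
wrist_force: [0.6, 0.1, -0.3]
grip_width: 0.0
grip_force: 0.0
```

Run:
```python
from h import *
cv2.imwrite('pics/w4.png',get_image("wrist")[:,:,::-1])
p=camera_params("wrist")
for n,X in dict(hinge=(.5887,.0992,.056),target=(.4865,.189,.03)).items(): print(n,proj(p,X).round())
```

```text
hinge [107.  19.]
target [ 50. 234.]
```

View pics/w4.png

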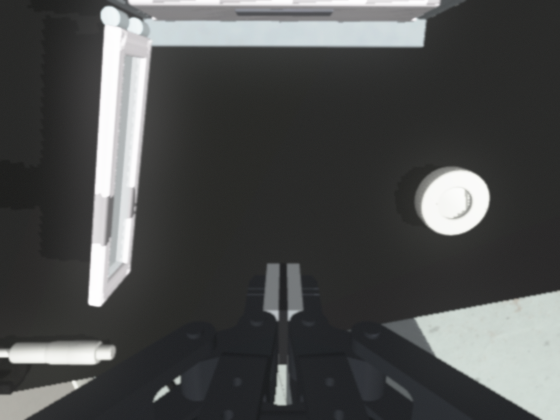

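The tray front is flush with the cabinet. The hinge pin is at (115,16), the door's free end at (97,300), and the micrometer at (60,352).

Run:
```python
from h import *
p=camera_params("wrist")
Q=np.array([.5683,.0197]);X=np.array([.977,-.213]);Y=np.array([.213,.977])
for n,u,z in [("hinge",(115,16),.058),("endOuter",(89,303),.056),("endMid",(97,300),.056),("micTip",(114,352),.01),("micTop",(50,343),.015)]:
    w=onz(p,*u,z)[:2];print(n,w.round(4),((w-Q)@X).round(4),((w-Q)@Y).round(4))
```

```text
hinge [0.5884 0.0943] 0.0037 0.0772
endOuter [0.4468 0.1647] -0.1496 0.1158
endMid [0.4477 0.1593] -0.1475 0.1107
micTip [0.3787 0.1957] -0.2227 0.1316
micTop [0.4003 0.2362] -0.2103 0.1758
```

>>> servo_tool --pt "-2 -37 0 0" --pt "-2 -37 0 0" --pt "-2 -37 0 0" --pt "-2 -36 0 0" --pt "0 0 0 0" --pt "0 0 30 0" --pt "0 0 30 0" --pt "0 0 20 0" --pt "0 0 0 0"

```text
time_s: 7.45
tcp_pos: [0.4793, 0.1878, 0.0167]
tool_rot: [0.002, 0.994, -0.109, -0.005]
wrist_force: [-2.1, -0.4, -0.9]
grip_width: -0.005
grip_force: 0.0
```

Run:
```python
from h import *
cv2.imwrite('pics/w5.png',get_image("wrist")[:,:,::-1])
Q=np.array([.5683,.0197]);X=np.array([.977,-.213]);Y=np.array([.213,.977])
c=np.array(sense()['tcp_pos'][:2])-Q; prev=np.array([c@X,c@Y])*1000;print(prev,sense()['tcp_pos'][2])
H=np.array([3,80])
for th in np.arange(1.7,-.01,-.1):
    P=H+120*np.array([-np.sin(th),-np.cos(th)])+15*np.array([-np.cos(th),np.sin(th)])
    d=P-prev;prev=P;print(th.round(2),P.round(),"tool",d[0].round(1),-d[1].round(1))
```

```text
[-121.23269186  145.9177997 ] 0.019126184788996706
1.7 [-114.  110.] tool 7.2 35.6
1.6 [-117.   98.] tool -2.4 11.8
1.5 [-118.   86.] tool -1.2 12.0
1.4 [-118.   74.] tool -0.0 12.1
1.3 [-117.   62.] tool 1.2 12.0
1.2 [-114.   50.] tool 2.4 11.9
1.1 [-111.   39.] tool 3.5 11.6
1.0 [-106.   28.] tool 4.7 11.2
0.9 [-100.   17.] tool 5.8 10.6
0.8 [-94.   7.] tool 6.8 10.0
0.7 [-86.  -2.] tool 7.8 9.3
0.6 [-77. -11.] tool 8.6 8.5
0.5 [-68. -18.] tool 9.4 7.5
0.4 [-58. -25.] tool 10.1 6.6
0.3 [-47. -30.] tool 10.8 5.5
0.2 [-36. -35.] tool 11.3 4.4
0.1 [-24. -38.] tool 11.6 3.3
-0.0 [-12. -40.] tool 11.9 2.1
```

View pics/w5.png

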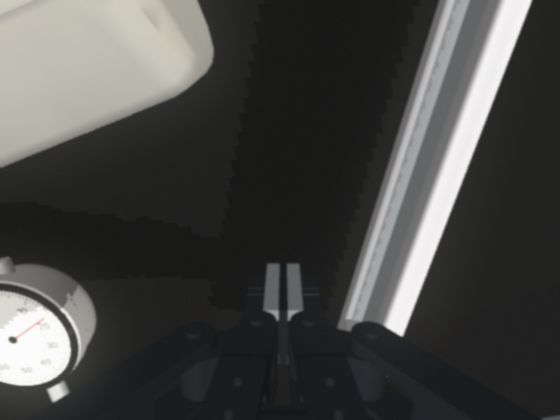

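The door lies to the right of the fingers, with its free end at about (375,325). The dial gauge at (35,320) and the white instrument at the upper left are both clear. I'm starting to swing the door.

>>> servo_tool --pt "4 8 -6 0" --pt "3 8 0 0" --pt "0 8 0 0" --pt "0 8 0 0" --pt "-1 8 0 0" --pt "-1 8 0 0" --pt "-1 8 0 0" --pt "0 8 0 0" --pt "0 8 0 0" --pt "0 0 0 0"

```text
time_s: 8.33
tcp_pos: [0.4716, 0.1165, 0.0286]
tool_rot: [0.0, 0.994, -0.11, -0.0]
wrist_force: [0.1, -0.1, -0.5]
grip_width: -0.001
grip_force: 0.0
```

>>> servo_tool --pt "1 10 0 0" --pt "2 10 0 0" --pt "2 10 0 0" --pt "3 10 0 0" --pt "3 10 0 0" --pt "4 9 0 0" --pt "4 9 0 0" --pt "5 9 0 0" --pt "0 0 0 0"

```text
time_s: 9.08
tcp_pos: [0.4798, 0.0356, 0.029]
tool_rot: [0.0, 0.994, -0.11, 0.0]
wrist_force: [0.2, -0.7, 0.3]
grip_width: -0.003
grip_force: 0.0
```

Run:
```python
from h import *
cv2.imwrite('pics/w6.png',get_image("wrist")[:,:,::-1])
Q=np.array([.5683,.0197]);X=np.array([.977,-.213]);Y=np.array([.213,.977])
s=sense();c=np.array(s['tcp_pos'][:2])-Q;print(c@X,c@Y,s['tcp_pos'][2],s['wrist_force'])
```

```text
-0.09036448200433235 -0.0026437340969980723 0.02885544787340741 [ 0.16173482 -0.78524288 -0.19930647]
```

View pics/w6.png

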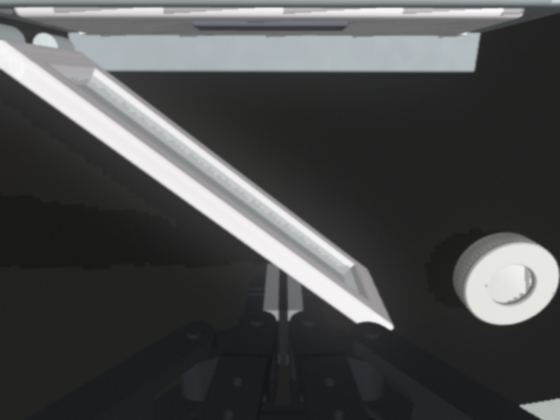

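The door is swinging cleanly, at about 0.75 rad and clear of the disc at (508,283). I'm continuing the arc.

>>> servo_tool --pt "7 8 0 0" --pt "8 8 0 0" --pt "8 7 0 0" --pt "9 6 0 0" --pt "9 4 0 0" --pt "9 2 0 0" --pt "8 1 0 0" --pt "6 1 0 0" --pt "4 0 0 0" --pt "0 0 0 0"

```text
time_s: 9.97
tcp_pos: [0.5383, -0.0135, 0.0289]
tool_rot: [0.0, 0.994, -0.109, 0.0]
wrist_force: [0.8, -0.2, 0.5]
grip_width: -0.004
grip_force: 0.0
```

>>> servo_tool --pt "2 0 0 0" --pt "2 0 0 0" --pt "2 0 0 0" --pt "1 0 0 0" --pt "1 0 0 0" --pt "1 0 0 0" --pt "0 0 0 0"

```text
time_s: 10.55
tcp_pos: [0.5462, -0.0153, 0.0288]
tool_rot: [-0.0, 0.994, -0.109, 0.0]
wrist_force: [0.3, 0.2, 0.0]
grip_width: 0.003
grip_force: 0.0
```

>>> servo_tool --pt "1 0 0 0" --pt "1 0 0 0" --pt "1 0 0 0" --pt "0 0 0 0"

```text
time_s: 10.88
tcp_pos: [0.548, -0.0158, 0.0286]
tool_rot: [-0.0, 0.994, -0.109, -0.001]
wrist_force: [-3.7, 1.0, 3.5]
grip_width: 0.002
grip_force: 2.4
```

>>> servo_tool --pt "1 0 0 0" --pt "0.5 0 0 0" --pt "0 0 0 0" --pt "0 0 0 0"

```text
time_s: 11.22
tcp_pos: [0.548, -0.0158, 0.0283]
tool_rot: [-0.0, 0.994, -0.109, -0.003]
wrist_force: [-9.7, 1.8, 7.6]
grip_width: -0.002
grip_force: 4.9
```

The door met its stop where I expected (X ≈ −12 mm). I'll back off and check.

>>> servo_tool --pt "-3 0 0 0" --pt "-10 0 0 0" --pt "-20 0 0 0" --pt "-30 0 0 0" --pt "0 0 -35 0" --pt "0 0 -35 0" --pt "0 0 -35 0" --pt "0 0 0 0" --pt "0 0 0 0"

```text
time_s: 11.97
tcp_pos: [0.4915, -0.003, 0.1369]
tool_rot: [0.0, 0.994, -0.109, 0.004]
wrist_force: [-0.7, 0.5, 0.3]
grip_width: -0.001
grip_force: 0.0
```

Run:
```python
from h import *
cv2.imwrite('pics/w7.png',get_image("wrist")[:,:,::-1])
```

```text
(no output)
```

View pics/w7.png

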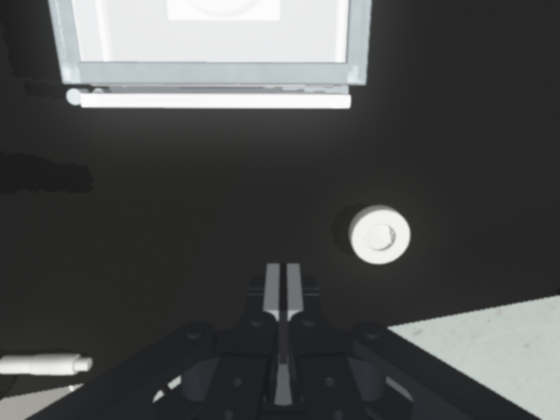

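The door edge, from (82,100) to (350,101), is parallel to the cabinet front, so it is shut. The ring sits in its nest at (222,5), and the disc and micrometer haven't moved.

```bash
python3 -c "
from station import *
print(job_done())"
```

```text
the job is handed in; nothing more can be done
None
```

I pushed the ring gauge's tray home, shut its cabinet door and handed the job in at about 12 s; the last picture shows the door closed and the ring in its nest, but no verdict was returned.

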